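# Drive the stuck lens spacer out of its barrel

## Task

Take the blue-handled steel drift from its stand and use it to push the tight brass spacer down and right out of the bore of the red lens barrel in the bench fixture, until the spacer rests on the green pad below. Feel for the bore and press gently: never push on the fixture or its parts with more than 30 N. Then put the drift back upright and fully home in its stand, let go, and leave the spare barrel, the jar and the dish where they are.

Things in the scene. Friction and masses are not known exactly. Their poses are not given: they have to be found in the camera images.
- nest_mid (a point): Middle of the fixture's slot, at the height of the barrel's flat upper rim (86 mm above the table); z up, y along the slot. The red lens barrel (upright tube 52 mm across, 36 mm tall, bore 19 mm) has its axis on the slot's line, x = 0 here, but anywhere from y = -16 to +16 mm: its place is NOT given and must be felt or seen. About 12 N slides it along the slot; else it is rigid.
- pad_mid (a point): Middle of the green catch pad (40 x 90 mm), 50 mm straight below nest_mid. The fixture is fixed to the table: white base 110 x 150 mm (long side along its y), end posts 65 mm to either side along y, their tops 62 mm above the table, and two steel rails between them, with the barrel between the rails.
- spacer (a joint): How far the brass spacer (solid disc 18 mm across, 10 mm thick, tight in the barrel's bore) is pushed down, m. At 0 its upper face is 10 mm below the rim; it starts at 0 to 0.006. It moves straight down under about 9 N and stays where left; clear of the barrel's lower end from 0.026, it stops hard on the pad at 0.030 (upper face 40 mm below the rim).
- drift_grip (a point): Centre of the drift's blue handle (25 mm across, 50 mm tall), 86 mm above the tip; z runs from tip to handle. A loose tool of about 150 g, 115 mm long, starting upright in its stand: steel rod 14 mm across, 55 mm long, tip chamfered to 12 mm; then a collar 32 mm across, 6 mm thick; the handle; a cap 27 mm across, 4 mm thick.
- drift_tip (a point): The drift's flat lower end, on its axis.
- stand_mouth (a point): Centre of the mouth of the hole in the drift's stand, on the stand's top face 65 mm above the table. The stand is a white block 64 x 64 x 65 mm fixed to the table; the hole is 20 mm across and 60 mm deep with a 2 mm chamfer. Home: the drift's rod hangs in the hole, its collar resting on the top face, drift_grip 31 mm above this point.
- spare_mid (a point): Middle of a loose spare lens barrel (red ring 52 mm across, 36 mm tall) standing on the table: leave it.
- jar_mid (a point): Middle of a loose jar (52 mm across, 75 mm tall) standing on the table: leave it.
- dish_mid (a point): Middle of a loose clear dish (90 mm across, 14 mm tall) lying on the table: leave it.
Mind the look-alikes: they are no part of the job. What is shaped like the part that bears drift_grip but black or turquoise is not meant.

How it is judged (in metres and radians):
On the way, in this order (a step that is already met when the one before it is completed fails the run):
1. the drift is lifted clear of its stand (z of drift_grip in the frame of stand_mouth above 0.088 m), for 0.1 s.
2. the spacer is pushed right out of the barrel, down to the pad (value of joint spacer above 0.028 m), for 0.1 s.
At the end, for the whole second after the job is handed in: The spacer is out of the barrel and on the pad (joint above 0.028); the drift stands home in its stand (drift_grip less than 34 mm above the mouth, handle and tip within 8 mm of the hole's axis, tilted under 0.1 rad) and is at rest (value of joint spacer above 0.028 m and z of drift_grip in the frame of stand_mouth below 0.034 m and horizontal distance between each of drift_grip, drift_tip and stand_mouth below 0.008 m and angle between drift_grip's own z axis and vertical below 0.1 rad and linear speed of drift below 0.02 m/s); the robot touches nothing.
It fails at once if the drift presses on the fixture, barrel or spacer with more than 30 N (contact force between drift and fixture above 30 N).
It fails at once if the gripper presses on the fixture, barrel or spacer with more than 30 N (contact force between the fingers and fixture above 30 N).
It fails at once if the spare barrel, the jar or the dish is moved more than 20 mm (distance of any of spare_mid, jar_mid, dish_mid from where it was at the start of the episode above 0.02 m).
It also fails if it takes over 72 s, if anything falls off the work surface, if the arm or the gripper's body presses on something with over 40 N, if the wrist force passes 120 N, or if a joint passes its speed limit or range.

## Robot

A 6-joint arm with a two-finger parallel gripper is mounted at the origin on the work surface. World frame = base frame: x ahead of the robot, y to its left, z up, the work surface at z = 0. Lengths are in mm, angles in rad, forces in N, time in s.
With the tool pointing down it reaches from about 300 to 1000 mm from the base axis. Payload 5.1 kg.
Tool frame: the origin (TCP) lies midway between the tips of the shut fingers; the grasp point (between the pads) lies 19 mm behind it (manip.grip_depth is the distance from the TCP to the grasp point, in mm); z points along the fingers, y is the direction in which the jaws open and shut (so a half turn about z gives the same grasp; the last joint's range is limited). The gripper opens to 95 mm and grips with 3 to 60 N. Pads are 20 mm wide; open, the fingers measure 119 mm over their backs; the gripper's body (75 mm by 180 mm) begins 59 mm behind the grasp point.
Start: joints at [-1.397, 0.124, 1.65, -0, 1.367, -0.083], TCP at [165.059, -628.681, 214.656] pointing down, gripper open.
Joint ranges: [-2.61, 2.61], [-1.02, 2.33], [0.03, 2.71], [-1.35, 4.49], [0.32, 2.68], [-2.91, 2.91]. Speed limits (rad/s): [2.57, 2.57, 3.14, 3.14, 3.14, 3.14].

## Interface

Orientations are given as [roll, pitch, yaw] about the fixed x, y, z axes, in that order (R = Rz(yaw) Ry(pitch) Rx(roll)).
In Python, from plant import manip gives the robot as it stands.
- The arm moves only by the tool carry_out, never from a script. Its argument "plan" is a list of rows, each an object with "delta_pos": the shift along the world's x, y, z in cm, a list of three; "twist": the turn, a rotation vector about the world's x, y, z in rad, a list of three. A call has exactly 10 rows; each row is the pose to reach, as a shift and turn from the pose commanded when the call began; what a row does not reach only later rows make up. A row lasts 1/12 s, in which the tool goes at most 41.7 mm and 7.16 degrees, less where a joint would pass 70% of its speed; a pose out of reach is approached as far as the arm can. A call with a gripper value outside its range is refused whole. "gripper" is the closure, from 0 (fully open) to 1 (shut), set as the call begins (left out, the last holds). The fingers move at their own pace and stop on an object; "force" is the grip in N (left out, the last holds). Time passes only in rows, so rows that repeat a pose let the fingers close, or fill a call up. It gives the time, the measured TCP pose, the force and the opening at its end, in the units of the state.
- manip.sense(): the state, without advancing time (a new reading comes with each control period).
- manip.grab_frame(name): name is "scene" or "top" or "wrist"; returns (picture, depth): 480x640x3 uint8, red, green, blue; 480x640 float32, mm along the optical axis (not along the pixel's ray), 0 where there is no reading.
- manip.camera_params(name): a dict with "vertical_fov" (degrees; the focal length in pixels is half the picture's height over the tangent of half this angle, whatever the lens; pixels are square), "cx", "cy" (the principal point, pixels), "origin" and "attitude" of the camera in the world; the wrist camera has in their place "hand_eye" (4x4, takes a point from camera to tool coordinates, whose origin is the TCP and whose axes are the flange's). Camera axes: x right, y down, z forward; pixel columns grow to the right and rows downward; lengths in mm; the calibration is good to about 2 mm. A picture is of the moment at which its call begins: read the wrist's pose just before it. camera_params takes no time and is no camera call.
- manip.close_job(): hands the job in, once; it reports no verdict.
The state is a dict: "time": time; "joint_pos": joint angles; "dq": joint speeds; "joint_efforts": joint torques, N m; "position": TCP position; "tcp_rot": TCP orientation; "force": force on the tool from outside, world axes, zero at the start; "moment": the same for the moment, N m; "opening": opening from 0.0 (shut) to 1.0 (fully open).
Only numpy, scipy, OpenCV 4.12 (cv2) and the standard library are available. Lean on these libraries where they do the work, as an engineer would, in place of code of your own. Each camera call takes 0.05 s, during which the arm holds its last target. There are 200 camera calls.

## Working session

There is one attempt and no reset: what is moved stays moved. The work goes in short steps, Python scripts to look and compute and a tool call to move; the robot and the scene stay as the last step left them, time stands still between calls to the robot, and variables do not carry over. Pictures are saved under pics/ and viewed, about 8 in all and at most 12, crops included, and the job is handed in when it is done.

Besides the shell and the picture viewer there is one more tool, called by a JSON object that holds its "fn" and its "kwargs", one argument or row to a line. carry_out: Moves the arm, as the interface text tells. Its arguments: {"type":"object","properties":{"plan":{"type":"array","items":{"type":"object","properties":{"delta_pos":{"type":"array","items":{"type":"number"}},"twist":{"type":"array","items":{"type":"number"}}}}},"gripper":{"type":"number"},"force":{"type":"number"}},"required":["plan"]}

```bash
ls; mkdir -p pics; cat > h.py <<'E'
import numpy as np, cv2
from plant import manip
from scipy.spatial.transform import Rotation as R
def cam(name):
    p=manip.camera_params(name); s=manip.sense()
    f=240/np.tan(np.radians(p["vertical_fov"])/2)
    return p,s,f
def snap(name,tag):
    p=manip.camera_params(name); s=manip.sense()
    im,d=manip.grab_frame(name)
    cv2.imwrite(f"pics/{tag}.png",im[:,:,::-1]); 
    np.savez(f"pics/{tag}.npz",im=im,d=d,T=pose(name,p,s),K=[240/np.tan(np.radians(p["vertical_fov"])/2),p["cx"],p["cy"]])
    return im,d
def pose(name,p,s):
    T=np.eye(4)
    if "hand_eye" in p:
        T[:3,:3]=R.from_euler("xyz",s["tcp_rot"]).as_matrix(); T[:3,3]=s["position"]
        return T@np.array(p["hand_eye"])
    a=np.array(p["attitude"]); T[:3,:3]=a if a.shape==(3,3) else R.from_euler("xyz",a).as_matrix()
    T[:3,3]=p["origin"]; return T
def ray(tag,u,v):
    z=np.load(f"pics/{tag}.npz"); f,cx,cy=z["K"]; T=z["T"]
    return T[:3,3],T[:3,:3]@np.array([(u-cx)/f,(v-cy)/f,1])
def pt(tag,u,v):
    o,r=ray(tag,u,v); return o+r*np.load(f"pics/{tag}.npz")["d"][int(v),int(u)]
def atz(tag,u,v,z):
    o,r=ray(tag,u,v); return o+r*(z-o[2])/r[2]
def tri(a,b):
    (o1,r1),(o2,r2)=ray(*a),ray(*b); r1/=np.linalg.norm(r1); r2/=np.linalg.norm(r2)
    t=np.linalg.lstsq(np.c_[r1,-r2],o2-o1,rcond=None)[0]; p,q=o1+r1*t[0],o2+r2*t[1]
    return (p+q)/2,np.linalg.norm(p-q)
E
python3 - <<'E'
from h import *
print(manip.sense())
for n in("scene","top","wrist"): print(n,manip.camera_params(n))
a=[snap(n,n+"0")[0] for n in("scene","top")]
cv2.imwrite("pics/both.png",cv2.resize(np.vstack(a),None,fx=1,fy=1)[:,:,::-1])
E
```

```text
pics
{'time': 0.0, 'joint_pos': array([-1.39661503e+00,  1.24506582e-01,  1.65166488e+00, -1.64171828e-05,
        1.36749680e+00, -8.26002110e-02]), 'dq': array([-7.90926780e-04,  9.73728207e-05, -1.68428729e-03, -1.07324078e-03,
       -1.06757365e-03,  4.64767329e-04]), 'joint_efforts': array([-3.85417179e-04, -4.17603886e+01, -3.59935248e+01,  7.75785791e-02,
        4.91205684e-02, -1.64721423e-04]), 'position': array([ 164.93553271, -628.06329081,  213.3914885 ]), 'tcp_rot': array([-3.13952279e+00, -1.55233570e-04,  2.56784679e-01]), 'force': array([0.16698452, 0.34680868, 0.3433098 ]), 'moment': array([ 0.04698927, -0.00970838, -0.01084576]), 'opening': 1.0008742179090973}
scene {'vertical_fov': 56.02822911450906, 'cx': 317.30873240435426, 'cy': 244.74866100800364, 'origin': array([1031.61336772, -566.09354474,  628.57825773]), 'attitude': array([-2.22104423,  0.00485836,  0.69808542])}
top {'vertical_fov': 55.56843741628683, 'cx': 316.7508038866682, 'cy': 243.19050435445791, 'origin': array([462.36061225,  -3.24299315, 933.87477281]), 'attitude': array([-3.03165868, -0.00934106, -1.55401836])}
wrist {'vertical_fov': 65.69734130347864, 'cx': 320.85537965277695, 'cy': 235.7022570031574, 'hand_eye': array([[-4.82975420e-04, -9.64728734e-01, -2.63245582e-01,
         7.34253386e+01],
       [ 9.99999560e-01, -6.77703361e-04,  6.48917625e-04,
         7.09825521e-01],
       [-8.04431894e-04, -2.63245153e-01,  9.64728637e-01,
        -1.70137654e+02],
       [ 0.00000000e+00,  0.00000000e+00,  0.00000000e+00,
         1.00000000e+00]])}
```

View pics/scene0.png

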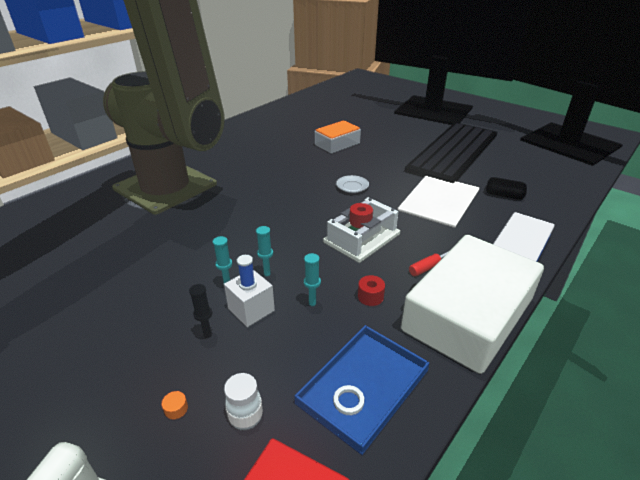

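View pics/top0.png

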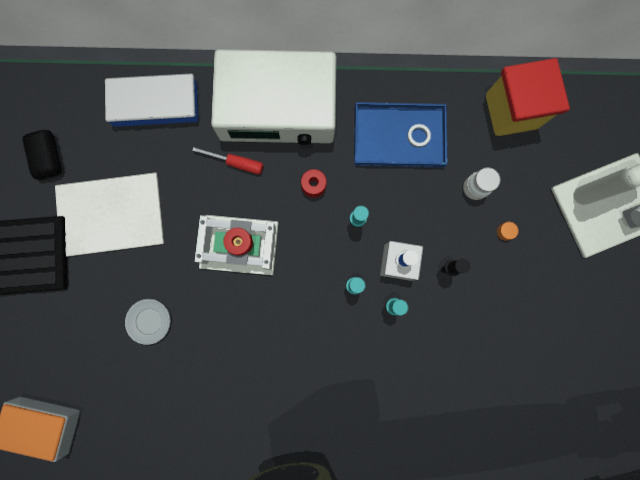

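The blue-handled drift in the white block is at top px (408,258) and scene px (247,270). The look-alikes are turquoise at top (360,216), (356,286) and (398,307), and black at (457,267). Only the one in the stand is blue. Next I'll confirm it in an enlarged crop.

```bash
python3 - <<'E'
import cv2,numpy as np
t=cv2.imread("pics/top0.png");s=cv2.imread("pics/scene0.png")
c=lambda im,x,y,w,h:cv2.resize(im[y:y+h,x:x+w],(400,300),interpolation=cv2.INTER_CUBIC)
cv2.imwrite("pics/c1.png",np.vstack([np.hstack([c(t,365,225,80,60),c(s,208,245,96,72)]),np.hstack([c(t,190,205,100,75),c(s,312,190,100,75)])]))
E
```

```text
(no output)
```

View pics/c1.png

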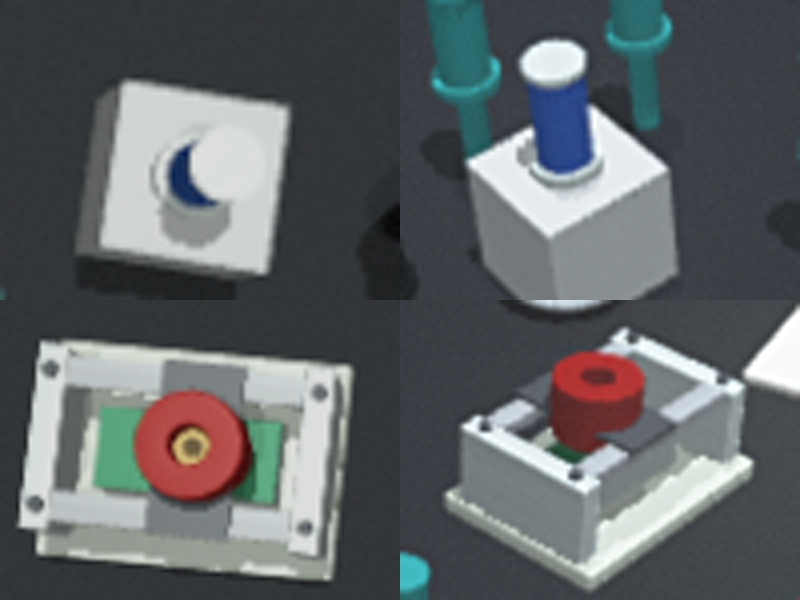

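The crop shows a blue handle with a white cap, in the white stand. Cap centre is at top (410.6,257.4) and scene (244.7,259.4). The barrel's red rim is at top (238,241.5) and scene (361.5,209.7).

```bash
python3 - <<'E'
from h import *
P=lambda n,x:print(n,np.round(x,1))
for n,a,b,z in [("cap",(410.6,257.4),(244.7,259.4),125),("rim",(238,241.5),(361.5,209.7),86)]:
    c,e=tri(("top0",*a),("scene0",*b)); P(n,c);print("gap",e); P(" top@z",atz("top0",*a,z)); P(" scene@z",atz("scene0",*b,z)); P(" depth",np.r_[pt("top0",*a),pt("scene0",*b)])
# stand top corners (top crop)
q=[(122,80),(290,103),(268,274),(100,245)]
for x,y in q: P("stand",atz("top0",365+x/5,225+y/5,65))
P("standc",np.mean([atz("top0",365+x/5,225+y/5,65) for x,y in q],0))
q=[(50,368),(320,392),(305,527),(35,503)]
for x,y in q: P("screw",atz("top0",190+x/4,205+(y-300)/4,62))
P("fixc",np.mean([atz("top0",190+x/4,205+(y-300)/4,62) for x,y in q],0))
for n,a in dict(tA=(360,212),tB=(356,284),tC=(400,305),bl=(460,265)).items(): P(n,atz("top0",*a,115))
P("spare",atz("top0",314,182,36));P("jar",atz("top0",486,180,75))
P("jar s",pt("scene0",241,385))
E
```

```text
cap [ 530.5 -175.9  124.2]
gap 3.677632598136917
 top@z [ 529.2 -177.1  125. ]
 scene@z [ 532.7 -175.3  125. ]
 depth [ 529.3 -177.3  124.2  532.5 -175.1  124.8]
rim [559.4 140.4  82.8]
gap 6.385295890102697
 top@z [556.6 137.7  86. ]
 scene@z [564.1 139.1  86. ]
 depth [558.3 140.3  70.9 556.4 150.6  77.1]
stand [ 565.1 -149.4   65. ]
stand [ 557.4 -214.    65. ]
stand [ 491.6 -205.1   65. ]
stand [ 501.6 -140.9   65. ]
standc [ 528.9 -177.3   65. ]
screw [596.  211.5  62. ]
screw [586.6  81.   62. ]
screw [521.2  86.3  62. ]
screw [530.5 215.8  62. ]
fixc [558.6 148.7  62. ]
tA [611.5 -87.3 115. ]
tB [480.5 -81.  115. ]
tC [ 444.5 -159.8  115. ]
bl [ 517.9 -268.5  115. ]
spare [685.4  -2.4  36. ]
jar [ 686.  -334.8   75. ]
jar s [ 692.4 -336.6   76.4]
```

{"fn": "carry_out", "kwargs": {
  "plan": [
    {"delta_pos": [2,2.5,1]},
    {"delta_pos": [4,5,2]},
    {"delta_pos": [6.5,8,3]},
    {"delta_pos": [9,11,4]},
    {"delta_pos": [11.5,14,4.5]},
    {"delta_pos": [14,17,4.5]},
    {"delta_pos": [16.5,20,4.5]},
    {"delta_pos": [19,23,4.5]},
    {"delta_pos": [21.5,26,4.5]},
    {"delta_pos": [24,29,4.5]}
  ],
  "gripper": 0.3,
  "force": 40
}}

```text
schema error: expected keys delta_pos, twist
```

{"fn": "carry_out", "kwargs": {
  "plan": [
    {"delta_pos": [2,2.6,0]},
    {"delta_pos": [4,5.2,0]},
    {"delta_pos": [6.3,8,0]},
    {"delta_pos": [8.5,11,0]},
    {"delta_pos": [10.5,13.5,0]},
    {"delta_pos": [12,15.5,0]},
    {"delta_pos": [12.5,16.1,0]},
    {"delta_pos": [12.5,16.1,0]},
    {"delta_pos": [12.5,16.1,0]},
    {"delta_pos": [12.5,16.1,0]}
  ]
}}

```text
schema error: expected keys delta_pos, twist
```

```bash
python3 - <<'E'
from h import *
snap("wrist","w1"); s=manip.sense(); print({k:np.round(s[k],3) for k in("time","position","tcp_rot","force","opening")})
E
```

```text
{'time': np.float64(0.15), 'position': array([ 164.967, -628.214,  213.686]), 'tcp_rot': array([-3.14 , -0.   ,  0.257]), 'force': array([ 0.375,  0.635, -0.441]), 'opening': np.float64(0.999)}
```

View pics/w1.png

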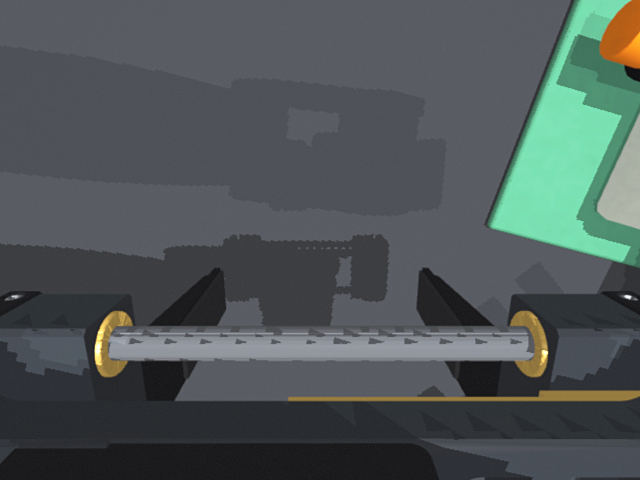

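The move was refused because the twist key is required, so this picture is just the start pose. It shows the fingertips near (220,270) and (420,270).

{"fn": "carry_out", "kwargs": {
  "plan": [
    {"delta_pos": [2,2.5,1],"twist": [0,0,0]},
    {"delta_pos": [4,5,2],"twist": [0,0,0]},
    {"delta_pos": [6.5,8,3],"twist": [0,0,0]},
    {"delta_pos": [9,11,4],"twist": [0,0,0]},
    {"delta_pos": [11.5,14,4.5],"twist": [0,0,0]},
    {"delta_pos": [14,17,4.5],"twist": [0,0,0]},
    {"delta_pos": [16.5,20,4.5],"twist": [0,0,0]},
    {"delta_pos": [19,23,4.5],"twist": [0,0,0]},
    {"delta_pos": [21.5,26,4.5],"twist": [0,0,0]},
    {"delta_pos": [24,29,4.5],"twist": [0,0,0]}
  ],
  "gripper": 0.3,
  "force": 40
}}

```text
time: 0.98
position: [405.8, -336.9, 259.4]
tcp_rot: [-3.142, 0.0, 0.257]
force: [0.3, -0.4, 0.8]
opening: 0.7
```

{"fn": "carry_out", "kwargs": {
  "plan": [
    {"delta_pos": [2,2.6,0],"twist": [0,0,0]},
    {"delta_pos": [4,5.2,0],"twist": [0,0,0]},
    {"delta_pos": [6.3,8,0],"twist": [0,0,0]},
    {"delta_pos": [8.5,11,0],"twist": [0,0,0]},
    {"delta_pos": [10.5,13.5,0],"twist": [0,0,0]},
    {"delta_pos": [12,15.5,0],"twist": [0,0,0]},
    {"delta_pos": [12.5,16.1,0],"twist": [0,0,0]},
    {"delta_pos": [12.5,16.1,0],"twist": [0,0,0]},
    {"delta_pos": [12.5,16.1,0],"twist": [0,0,0]},
    {"delta_pos": [12.5,16.1,0],"twist": [0,0,0]}
  ]
}}

```text
time: 1.82
position: [529.4, -178.6, 259.5]
tcp_rot: [3.141, 0.001, 0.256]
force: [-0.2, -0.3, -1.1]
opening: 0.698
```

```bash
python3 - <<'E'
from h import *
im,d=snap("wrist","w2"); s=manip.sense(); print({k:np.round(s[k],3) for k in("time","position","tcp_rot","force","opening")})
E
```

```text
{'time': np.float64(1.867), 'position': array([ 529.369, -178.824,  259.558]), 'tcp_rot': array([3.141, 0.   , 0.255]), 'force': array([-0.424, -0.284, -0.571]), 'opening': np.float64(0.701)}
```

View pics/w2.png

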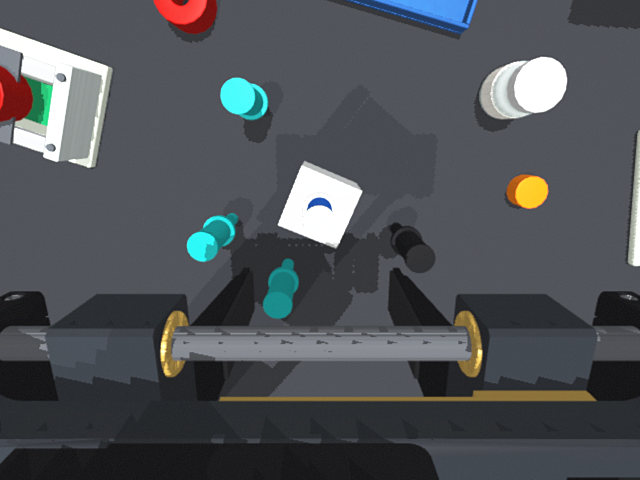

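The wrist view has the cap at about (320,214) on the stand. Turquoise drifts are at (205,243) and (280,300), and black is at (420,255). I'll refine the position with the depth image.

```bash
cat >> h.py <<'E'
def cloud(tag):
    z=np.load(f"pics/{tag}.npz"); f,cx,cy=z["K"]; T=z["T"]; v,u=np.mgrid[:480,:640]; d=z["d"]
    return np.stack([(u-cx)/f*d,(v-cy)/f*d,d],-1)@T[:3,:3].T+T[:3,3], z["im"].astype(int)
def circ(P):  # centre/size of a patch from min enclosing circle
    return cv2.minEnclosingCircle(P[:,:2].astype(np.float32))
E
python3 - <<'E'
from h import *
for t in("w2","top0"):
    C,im=cloud(t)
    m=(np.hypot(C[...,0]-530,C[...,1]+177)<25)&(C[...,2]>112)&(C[...,2]<135)&(im.min(-1)>110)
    P=C[m]; print(t,len(P),np.median(P,0).round(1),P.mean(0).round(1),circ(P))
    m=(np.hypot(C[...,0]-530,C[...,1]+177)<60)&(abs(C[...,2]-65)<6)
    r=cv2.minAreaRect(C[m][:,:2].astype(np.float32)); print("stand",m.sum(),r,np.median(C[m][:,2]))
print(tri(("w2",320,213.5),("top0",410.6,257.4)))
E
```

```text
w2 810 [ 532.3 -176.6  125. ] [ 532.3 -176.7  124.9] ((531.8439331054688, -176.658447265625), 13.576480865478516)
stand 2978 ((531.7775268554688, -176.8592071533203), (63.98682403564453, 64.33843994140625), 81.84418487548828) 65.01028242730737
top0 182 [ 528.4 -176.2  123.7] [ 528.6 -176.   123.8] ((528.927978515625, -175.97706604003906), 13.633872032165527)
stand 858 ((528.8419189453125, -175.88470458984375), (64.6005859375, 64.26758575439453), 81.84326934814453) 64.01919567873296
(array([ 532.42977659, -179.90905964,  101.37928137]), np.float64(5.16276545757867))
```

{"fn": "carry_out", "kwargs": {
  "plan": [
    {"delta_pos": [0.25,0.2,-1.5],"twist": [0,0,0]},
    {"delta_pos": [0.25,0.2,-4],"twist": [0,0,0]},
    {"delta_pos": [0.25,0.2,-6.5],"twist": [0,0,0]},
    {"delta_pos": [0.25,0.2,-9],"twist": [0,0,0]},
    {"delta_pos": [0.25,0.2,-11.5],"twist": [0,0,0]},
    {"delta_pos": [0.25,0.2,-14],"twist": [0,0,0]},
    {"delta_pos": [0.25,0.2,-16],"twist": [0,0,0]},
    {"delta_pos": [0.25,0.2,-17.3],"twist": [0,0,0]},
    {"delta_pos": [0.25,0.2,-17.9],"twist": [0,0,0]},
    {"delta_pos": [0.25,0.2,-17.9],"twist": [0,0,0]}
  ]
}}

```text
time: 2.7
position: [531.5, -176.0, 79.4]
tcp_rot: [-3.14, 0.002, 0.256]
force: [0.3, -0.6, 0.3]
opening: 0.697
```

{"fn": "carry_out", "kwargs": {
  "plan": [
    {"delta_pos": [0,0,0],"twist": [0,0,0]},
    {"delta_pos": [0,0,0],"twist": [0,0,0]},
    {"delta_pos": [0,0,0],"twist": [0,0,0]},
    {"delta_pos": [0,0,0],"twist": [0,0,0]},
    {"delta_pos": [0,0,0],"twist": [0,0,0]},
    {"delta_pos": [0,0,0],"twist": [0,0,0]},
    {"delta_pos": [0,0,0],"twist": [0,0,0]},
    {"delta_pos": [0,0,0],"twist": [0,0,0]},
    {"delta_pos": [0,0,0],"twist": [0,0,0]},
    {"delta_pos": [0,0,0],"twist": [0,0,0]}
  ],
  "gripper": 1,
  "force": 50
}}

```text
time: 3.53
position: [532.8, -175.8, 80.9]
tcp_rot: [3.141, -0.0, 0.257]
force: [-0.1, -0.5, 1.2]
opening: 0.26
```

```bash
python3 - <<'E'
from h import *
s=manip.sense(); print({k:np.round(s[k],3) for k in("time","position","tcp_rot","force","moment","opening")})
E
```

```text
{'time': np.float64(3.533), 'position': array([ 532.776, -175.85 ,   80.936]), 'tcp_rot': array([ 3.141, -0.   ,  0.257]), 'force': array([-0.108, -0.54 ,  1.198]), 'moment': array([-0.096, -0.039,  0.034]), 'opening': np.float64(0.26)}
```

Gripped: the opening of 0.26 is about 25 mm, which matches the handle. I'll lift it and carry it next to the barrel.

{"fn": "carry_out", "kwargs": {
  "plan": [
    {"delta_pos": [0,0,0.5],"twist": [0,0,0]},
    {"delta_pos": [0,0,1.5],"twist": [0,0,0]},
    {"delta_pos": [0,0,3],"twist": [0,0,0]},
    {"delta_pos": [0,0,5],"twist": [0,0,0]},
    {"delta_pos": [0,0,7],"twist": [0,0,0]},
    {"delta_pos": [0,0,9],"twist": [0,0,0]},
    {"delta_pos": [0,0,11],"twist": [0,0,0]},
    {"delta_pos": [0,0,13],"twist": [0,0,0]},
    {"delta_pos": [0,0,15],"twist": [0,0,0]},
    {"delta_pos": [0,0,15],"twist": [0,0,0]}
  ]
}}

```text
time: 4.37
position: [534.8, -176.5, 236.6]
tcp_rot: [3.136, -0.007, 0.257]
force: [0.9, -0.3, -0.6]
opening: 0.262
```

{"fn": "carry_out", "kwargs": {
  "plan": [
    {"delta_pos": [0,1.5,0],"twist": [0,0,0]},
    {"delta_pos": [0,4,0],"twist": [0,0,0]},
    {"delta_pos": [0,7,0],"twist": [0,0,0]},
    {"delta_pos": [-0.4,10,0],"twist": [0,0,0]},
    {"delta_pos": [-0.8,13,0],"twist": [0,0,0]},
    {"delta_pos": [-1.2,16,0],"twist": [0,0,0]},
    {"delta_pos": [-1.6,19,0],"twist": [0,0,0]},
    {"delta_pos": [-2,22,0],"twist": [0,0,0]},
    {"delta_pos": [-2,25,0],"twist": [0,0,0]},
    {"delta_pos": [-2,28,0],"twist": [0,0,0]}
  ]
}}

```text
time: 5.2
position: [510.7, 106.4, 228.6]
tcp_rot: [-3.141, 0.003, 0.257]
force: [-0.2, 0.5, -1.3]
opening: 0.262
```

{"fn": "carry_out", "kwargs": {
  "plan": [
    {"delta_pos": [0,1.5,0],"twist": [0,0,0]},
    {"delta_pos": [0,2,0],"twist": [0,0,0]},
    {"delta_pos": [0,2,-1],"twist": [0,0,0]},
    {"delta_pos": [0,2,-2],"twist": [0,0,0]},
    {"delta_pos": [0,2,-3],"twist": [0,0,0]},
    {"delta_pos": [0,2,-3],"twist": [0,0,0]},
    {"delta_pos": [0,2,-3],"twist": [0,0,0]},
    {"delta_pos": [0,2,-3],"twist": [0,0,0]},
    {"delta_pos": [0,2,-3],"twist": [0,0,0]},
    {"delta_pos": [0,2,-3],"twist": [0,0,0]}
  ]
}}

```text
time: 6.03
position: [513.0, 124.1, 201.4]
tcp_rot: [3.141, -0.001, 0.256]
force: [-1.1, -0.0, -1.0]
opening: 0.26
```

```bash
python3 - <<'E'
from h import *
im,d=snap("wrist","w3"); s=manip.sense(); print({k:np.round(s[k],3) for k in("time","position","tcp_rot","force","moment","opening")})
C,im=cloud("w3")
m=(np.hypot(C[...,0]-560,C[...,1]-138)<45)&(abs(C[...,2]-86)<5)&(im[...,0]>2*im[...,1])
print(m.sum(),circ(C[m]),np.median(C[m],0))
snap("scene","s3");snap("top","t3")
E
```

```text
{'time': np.float64(6.083), 'position': array([512.967, 124.149, 201.34 ]), 'tcp_rot': array([ 3.141e+00, -1.000e-03,  2.560e-01]), 'force': array([-0.193, -0.532, -0.151]), 'moment': array([ 0.001,  0.005, -0.019]), 'opening': np.float64(0.262)}
3058 ((560.48095703125, 140.227783203125), 25.658205032348633) [561.28483628 140.45638994  85.95754111]
```

View pics/w3.png

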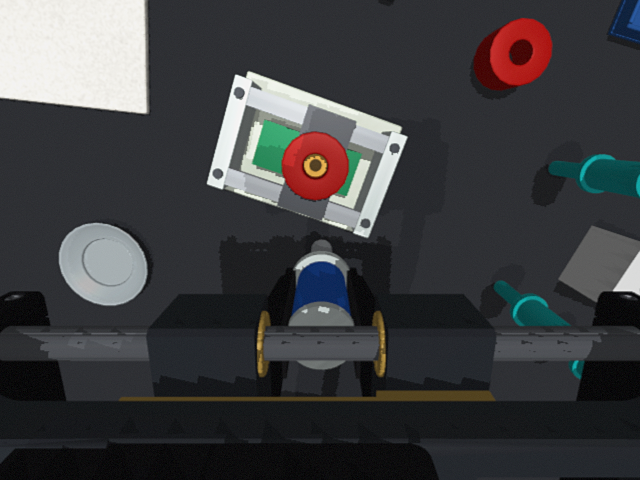

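The wrist view shows the barrel bore at (316,165), the brass below it, and the held drift with its tip at about (321,243). Next I'll measure the drift's axis relative to the TCP, and cross-check the slot line from the screws.

```bash
python3 - <<'E'
from h import *
from scipy.optimize import least_squares
C,im=cloud("w3"); p=manip.sense()["position"]; 
Q=C-np.array([512.56,124.32,200.66])
Rz=R.from_euler("z",0.257).as_matrix(); L=Q@Rz   # local: x=tool x, y=-tool y, z up
near=(abs(L[...,0])<40)&(abs(L[...,1])<25)
def fitc(m,r,n):
    P=L[m][:,:2]
    f=least_squares(lambda c:np.hypot(*(P-c).T)-r,[0,0],loss="soft_l1").x; print(n,m.sum(),f.round(2),"z",L[m][:,2].min().round(1),L[m][:,2].max().round(1))
blue=near&(im[...,2]>im[...,0]*1.8)&(im[...,2]>60)
for a,b in((0,15),(15,30),(-5,45)): 
    fitc(blue&(L[...,2]>a)&(L[...,2]<b),12.5,f"blue{a}")
rod=near&(L[...,2]<-12)&(L[...,2]>-69); 
if rod.sum()>5: fitc(rod,7,"rod")
v,u=np.nonzero(near&(L[...,2]<-8)&(L[...,2]>-90)); 
if len(v): print("low",v.min(),v.max(),u.min(),u.max())
cap=near&(L[...,2]>40)&(L[...,2]<50); print("cap",cap.sum(), circ(L[cap]) if cap.sum() else 0)
for v in range(236,256,2): print(v,[tuple(L[v,u].round(0)) for u in(314,321,328)])
S=np.array([atz("w3",*a,62) for a in((239,93),(395,148),(366,224),(219,174))]);print(S.round(1),S.mean(0))
e=(S[0]+S[3])/2-(S[1]+S[2])/2; c=S.mean(0); e/=np.linalg.norm(e); print("slot dir",e)
for b in ((560.5,140.2),(561.3,140.5)):
  w=np.array(b)-c[:2]; print("along",w@e[:2],"across",w[0]*e[1]-w[1]*e[0])
print("bore ray",atz("w3",316,165,86), atz("w3",316,165,72))
m=(np.hypot(C[...,0]-560.5,C[...,1]-140.2)<9)&(C[...,2]<84)
print("brass z",np.percentile(C[m][:,2],[10,50,90]))
E
```

```text
blue0 546 [-0.92 -1.01] z 0.0 15.0
blue15 704 [-0.92 -1.  ] z 15.0 30.0
blue-5 1868 [-0.92 -1.  ] z -5.0 41.6
rod 296 [-0.18 -1.07] z -69.0 -12.0
low 239 284 293 348
cap 2065 ((6.495201587677002, -1.0800867080688477), 21.1088809967041)
236 [(np.float64(-28.0), np.float64(6.0), np.float64(-201.0)), (np.float64(-28.0), np.float64(-1.0), np.float64(-201.0)), (np.float64(-28.0), np.float64(-9.0), np.float64(-200.0))]
238 [(np.float64(-30.0), np.float64(6.0), np.float64(-201.0)), (np.float64(-30.0), np.float64(-1.0), np.float64(-201.0)), (np.float64(-30.0), np.float64(-9.0), np.float64(-200.0))]
240 [(np.float64(-32.0), np.float64(6.0), np.float64(-200.0)), (np.float64(6.0), np.float64(-1.0), np.float64(-67.0)), (np.float64(-32.0), np.float64(-9.0), np.float64(-201.0))]
242 [(np.float64(4.0), np.float64(3.0), np.float64(-68.0)), (np.float64(6.0), np.float64(-1.0), np.float64(-62.0)), (np.float64(-34.0), np.float64(-9.0), np.float64(-202.0))]
244 [(np.float64(5.0), np.float64(3.0), np.float64(-62.0)), (np.float64(6.0), np.float64(-1.0), np.float64(-57.0)), (np.float64(4.0), np.float64(-6.0
[... 595 characters left out ...]
0)), (np.float64(15.0), np.float64(-1.0), np.float64(-13.0)), (np.float64(15.0), np.float64(-5.0), np.float64(-14.0))]
254 [(np.float64(15.0), np.float64(2.0), np.float64(-9.0)), (np.float64(15.0), np.float64(-1.0), np.float64(-10.0)), (np.float64(15.0), np.float64(-5.0), np.float64(-10.0))]
[[598.4 211.5  62. ]
 [589.3  80.8  62. ]
 [522.6  85.6  62. ]
 [532.6 215.1  62. ]] [560.71358705 148.27413267  62.        ]
slot dir [0.07329781 0.9973101  0.        ]
along -8.068069504509857 across 0.37880374707024717
along -7.710238224359606 across 1.15466248095546
bore ray [561.79838376 139.64927474  86.        ] [560.70871732 139.53653651  72.        ]
brass z [70.73980618 71.77586711 72.80898341]
```

```bash
python3 - <<'E'
import cv2,numpy as np
a=cv2.imread("pics/w3.png")[130:260,255:385]; b=cv2.imread("pics/s3.png")
b=b[90:250,290:450]
cv2.imwrite("pics/c3.png",np.hstack([cv2.resize(x,(400,400),interpolation=cv2.INTER_CUBIC) for x in(a,b)]))
E
```

```text
(no output)
```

View pics/c3.png

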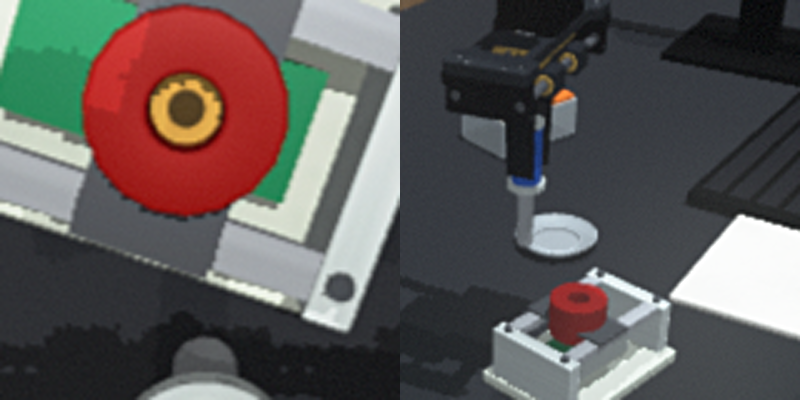

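{"fn": "carry_out", "kwargs": {
  "plan": [
    {"delta_pos": [0.8,0.3,0],"twist": [0,0,0]},
    {"delta_pos": [2,0.7,0],"twist": [0,0,0]},
    {"delta_pos": [3.5,1.2,0],"twist": [0,0,0]},
    {"delta_pos": [4.6,1.6,0],"twist": [0,0,0]},
    {"delta_pos": [4.8,1.7,0],"twist": [0,0,0]},
    {"delta_pos": [4.8,1.7,-1],"twist": [0,0,0]},
    {"delta_pos": [4.8,1.7,-2.5],"twist": [0,0,0]},
    {"delta_pos": [4.8,1.7,-3.5],"twist": [0,0,0]},
    {"delta_pos": [4.8,1.7,-3.8],"twist": [0,0,0]},
    {"delta_pos": [4.8,1.7,-3.8],"twist": [0,0,0]}
  ]
}}

```text
time: 7.02
position: [559.1, 141.1, 160.7]
tcp_rot: [-3.141, 0.003, 0.257]
force: [-0.5, 0.2, -1.4]
opening: 0.26
```

```bash
python3 - <<'E'
from h import *
snap("wrist","w4"); snap("scene","s4"); snap("top","t4")
s=manip.sense(); print({k:np.round(s[k],3) for k in("time","position","tcp_rot","force","moment","opening")})
a=cv2.imread("pics/w4.png")[200:400,220:420]; b=cv2.imread("pics/s4.png")[160:260,310:410]
cv2.imwrite("pics/c4.png",np.hstack([cv2.resize(x,(400,400),interpolation=cv2.INTER_CUBIC) for x in(a,b)]))
E
```

```text
{'time': np.float64(7.167), 'position': array([560.844, 141.339, 163.399]), 'tcp_rot': array([ 3.141e+00, -1.000e-03,  2.570e-01]), 'force': array([ 0.421,  0.597, -1.266]), 'moment': array([ 0.045, -0.036,  0.02 ]), 'opening': np.float64(0.259)}
```

View pics/c4.png

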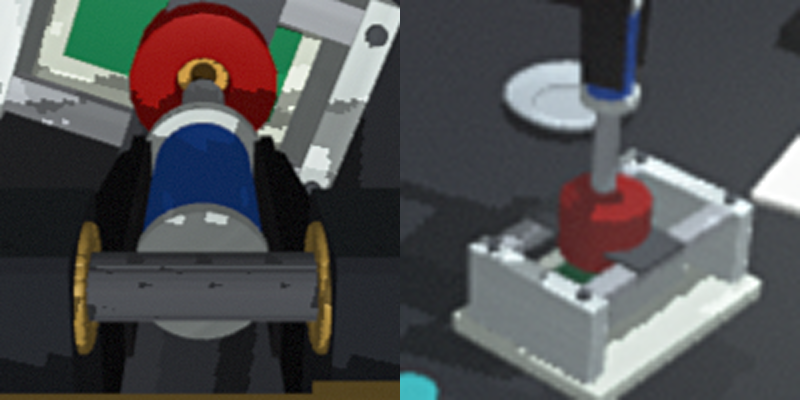

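The rod is over the bore, with the tip about 6 mm above the rim. I'll feel downward in small steps.

{"fn": "carry_out", "kwargs": {
  "plan": [
    {"delta_pos": [0,0,-0.1],"twist": [0,0,0]},
    {"delta_pos": [0,0,-0.2],"twist": [0,0,0]},
    {"delta_pos": [0,0,-0.3],"twist": [0,0,0]},
    {"delta_pos": [0,0,-0.4],"twist": [0,0,0]},
    {"delta_pos": [0,0,-0.5],"twist": [0,0,0]},
    {"delta_pos": [0,0,-0.6],"twist": [0,0,0]},
    {"delta_pos": [0,0,-0.65],"twist": [0,0,0]},
    {"delta_pos": [0,0,-0.7],"twist": [0,0,0]},
    {"delta_pos": [0,0,-0.75],"twist": [0,0,0]},
    {"delta_pos": [0,0,-0.75],"twist": [0,0,0]}
  ]
}}

```text
time: 8.0
position: [560.5, 141.3, 155.0]
tcp_rot: [-3.142, 0.0, 0.257]
force: [0.9, -0.0, -1.1]
opening: 0.255
```

{"fn": "carry_out", "kwargs": {
  "plan": [
    {"delta_pos": [0,0,-0.03],"twist": [0,0,0]},
    {"delta_pos": [0,0,-0.05],"twist": [0,0,0]},
    {"delta_pos": [0,0,-0.08],"twist": [0,0,0]},
    {"delta_pos": [0,0,-0.1],"twist": [0,0,0]},
    {"delta_pos": [0,0,-0.1],"twist": [0,0,0]},
    {"delta_pos": [0,0,-0.1],"twist": [0,0,0]},
    {"delta_pos": [0,0,-0.1],"twist": [0,0,0]},
    {"delta_pos": [0,0,-0.1],"twist": [0,0,0]},
    {"delta_pos": [0,0,-0.1],"twist": [0,0,0]},
    {"delta_pos": [0,0,-0.1],"twist": [0,0,0]}
  ]
}}

```text
time: 8.83
position: [560.6, 141.3, 154.2]
tcp_rot: [-3.142, -0.0, 0.257]
force: [-0.7, 0.3, -0.9]
opening: 0.262
```

{"fn": "carry_out", "kwargs": {
  "plan": [
    {"delta_pos": [0,0,-0.03],"twist": [0,0,0]},
    {"delta_pos": [0,0,-0.06],"twist": [0,0,0]},
    {"delta_pos": [0,0,-0.1],"twist": [0,0,0]},
    {"delta_pos": [0,0,-0.13],"twist": [0,0,0]},
    {"delta_pos": [0,0,-0.16],"twist": [0,0,0]},
    {"delta_pos": [0,0,-0.2],"twist": [0,0,0]},
    {"delta_pos": [0,0,-0.2],"twist": [0,0,0]},
    {"delta_pos": [0,0,-0.2],"twist": [0,0,0]},
    {"delta_pos": [0,0,-0.2],"twist": [0,0,0]},
    {"delta_pos": [0,0,-0.2],"twist": [0,0,0]}
  ]
}}

```text
time: 9.67
position: [560.6, 141.3, 152.2]
tcp_rot: [-3.142, -0.0, 0.257]
force: [-0.7, -0.0, -1.4]
opening: 0.258
```

```bash
python3 - <<'E'
from h import *
s=manip.sense(); print({k:np.round(s[k],3) for k in("time","position","tcp_rot","force","moment","opening")})
E
```

```text
{'time': np.float64(9.667), 'position': array([560.578, 141.323, 152.195]), 'tcp_rot': array([-3.142, -0.   ,  0.257]), 'force': array([-0.692, -0.006, -1.437]), 'moment': array([-0.001,  0.001, -0.   ]), 'opening': np.float64(0.258)}
```

The tip is about 4 mm below the rim with no force, so it's in the bore. Now down to near the spacer (~z 72).

{"fn": "carry_out", "kwargs": {
  "plan": [
    {"delta_pos": [0,0,-0.08],"twist": [0,0,0]},
    {"delta_pos": [0,0,-0.16],"twist": [0,0,0]},
    {"delta_pos": [0,0,-0.24],"twist": [0,0,0]},
    {"delta_pos": [0,0,-0.32],"twist": [0,0,0]},
    {"delta_pos": [0,0,-0.4],"twist": [0,0,0]},
    {"delta_pos": [0,0,-0.48],"twist": [0,0,0]},
    {"delta_pos": [0,0,-0.54],"twist": [0,0,0]},
    {"delta_pos": [0,0,-0.6],"twist": [0,0,0]},
    {"delta_pos": [0,0,-0.65],"twist": [0,0,0]},
    {"delta_pos": [0,0,-0.7],"twist": [0,0,0]}
  ]
}}

```text
time: 10.5
position: [560.6, 141.3, 145.1]
tcp_rot: [3.142, -0.0, 0.257]
force: [0.4, 0.6, -1.4]
opening: 0.261
```

{"fn": "carry_out", "kwargs": {
  "plan": [
    {"delta_pos": [0,0,-0.05],"twist": [0,0,0]},
    {"delta_pos": [0,0,-0.1],"twist": [0,0,0]},
    {"delta_pos": [0,0,-0.15],"twist": [0,0,0]},
    {"delta_pos": [0,0,-0.2],"twist": [0,0,0]},
    {"delta_pos": [0,0,-0.25],"twist": [0,0,0]},
    {"delta_pos": [0,0,-0.3],"twist": [0,0,0]},
    {"delta_pos": [0,0,-0.35],"twist": [0,0,0]},
    {"delta_pos": [0,0,-0.4],"twist": [0,0,0]},
    {"delta_pos": [0,0,-0.4],"twist": [0,0,0]},
    {"delta_pos": [0,0,-0.4],"twist": [0,0,0]}
  ]
}}

```text
time: 11.33
position: [561.2, 141.4, 142.5]
tcp_rot: [3.141, -0.002, 0.257]
force: [-1.5, -0.4, 5.9]
opening: 0.261
```

Contact at TCP z ≈ 142.5 (tip ≈ 72), with about 7 N, and the arm gives about 5 N/mm. Next I'll push steadily.

{"fn": "carry_out", "kwargs": {
  "plan": [
    {"delta_pos": [0,0,-0.06],"twist": [0,0,0]},
    {"delta_pos": [0,0,-0.12],"twist": [0,0,0]},
    {"delta_pos": [0,0,-0.18],"twist": [0,0,0]},
    {"delta_pos": [0,0,-0.24],"twist": [0,0,0]},
    {"delta_pos": [0,0,-0.3],"twist": [0,0,0]},
    {"delta_pos": [0,0,-0.36],"twist": [0,0,0]},
    {"delta_pos": [0,0,-0.42],"twist": [0,0,0]},
    {"delta_pos": [0,0,-0.48],"twist": [0,0,0]},
    {"delta_pos": [0,0,-0.54],"twist": [0,0,0]},
    {"delta_pos": [0,0,-0.6],"twist": [0,0,0]}
  ]
}}

```text
time: 12.17
position: [561.8, 141.6, 137.4]
tcp_rot: [3.141, -0.003, 0.257]
force: [-1.7, 0.8, 7.9]
opening: 0.26
```

```bash
python3 - <<'E'
from h import *
s=manip.sense(); print({k:np.round(s[k],3) for k in("time","position","tcp_rot","force","moment","opening")})
E
```

```text
{'time': np.float64(12.167), 'position': array([561.8  , 141.567, 137.382]), 'tcp_rot': array([ 3.141e+00, -3.000e-03,  2.570e-01]), 'force': array([-1.742,  0.826,  7.882]), 'moment': array([ 0.003,  0.4  , -0.032]), 'opening': np.float64(0.26)}
```

{"fn": "carry_out", "kwargs": {
  "plan": [
    {"delta_pos": [0,0,-0.08],"twist": [0,0,0]},
    {"delta_pos": [0,0,-0.16],"twist": [0,0,0]},
    {"delta_pos": [0,0,-0.24],"twist": [0,0,0]},
    {"delta_pos": [0,0,-0.32],"twist": [0,0,0]},
    {"delta_pos": [0,0,-0.4],"twist": [0,0,0]},
    {"delta_pos": [0,0,-0.48],"twist": [0,0,0]},
    {"delta_pos": [0,0,-0.56],"twist": [0,0,0]},
    {"delta_pos": [0,0,-0.64],"twist": [0,0,0]},
    {"delta_pos": [0,0,-0.72],"twist": [0,0,0]},
    {"delta_pos": [0,0,-0.8],"twist": [0,0,0]}
  ]
}}

```text
time: 13.0
position: [561.8, 141.6, 129.4]
tcp_rot: [3.141, -0.003, 0.257]
force: [-1.6, 0.5, 7.6]
opening: 0.265
```

{"fn": "carry_out", "kwargs": {
  "plan": [
    {"delta_pos": [0,0,-0.06],"twist": [0,0,0]},
    {"delta_pos": [0,0,-0.12],"twist": [0,0,0]},
    {"delta_pos": [0,0,-0.18],"twist": [0,0,0]},
    {"delta_pos": [0,0,-0.24],"twist": [0,0,0]},
    {"delta_pos": [0,0,-0.3],"twist": [0,0,0]},
    {"delta_pos": [0,0,-0.35],"twist": [0,0,0]},
    {"delta_pos": [0,0,-0.4],"twist": [0,0,0]},
    {"delta_pos": [0,0,-0.45],"twist": [0,0,0]},
    {"delta_pos": [0,0,-0.5],"twist": [0,0,0]},
    {"delta_pos": [0,0,-0.5],"twist": [0,0,0]}
  ]
}}

```text
time: 13.83
position: [561.8, 141.6, 124.2]
tcp_rot: [3.141, -0.003, 0.257]
force: [-0.5, -0.1, 7.2]
opening: 0.261
```

{"fn": "carry_out", "kwargs": {
  "plan": [
    {"delta_pos": [0,0,-0.06],"twist": [0,0,0]},
    {"delta_pos": [0,0,-0.12],"twist": [0,0,0]},
    {"delta_pos": [0,0,-0.18],"twist": [0,0,0]},
    {"delta_pos": [0,0,-0.24],"twist": [0,0,0]},
    {"delta_pos": [0,0,-0.3],"twist": [0,0,0]},
    {"delta_pos": [0,0,-0.35],"twist": [0,0,0]},
    {"delta_pos": [0,0,-0.4],"twist": [0,0,0]},
    {"delta_pos": [0,0,-0.45],"twist": [0,0,0]},
    {"delta_pos": [0,0,-0.5],"twist": [0,0,0]},
    {"delta_pos": [0,0,-0.5],"twist": [0,0,0]}
  ]
}}

```text
time: 14.67
position: [561.8, 141.6, 119.2]
tcp_rot: [3.141, -0.003, 0.257]
force: [-0.9, -0.6, 6.3]
opening: 0.266
```

{"fn": "carry_out", "kwargs": {
  "plan": [
    {"delta_pos": [0,0,-0.03],"twist": [0,0,0]},
    {"delta_pos": [0,0,-0.06],"twist": [0,0,0]},
    {"delta_pos": [0,0,-0.09],"twist": [0,0,0]},
    {"delta_pos": [0,0,-0.12],"twist": [0,0,0]},
    {"delta_pos": [0,0,-0.15],"twist": [0,0,0]},
    {"delta_pos": [0,0,-0.18],"twist": [0,0,0]},
    {"delta_pos": [0,0,-0.2],"twist": [0,0,0]},
    {"delta_pos": [0,0,-0.2],"twist": [0,0,0]},
    {"delta_pos": [0,0,-0.2],"twist": [0,0,0]},
    {"delta_pos": [0,0,-0.2],"twist": [0,0,0]}
  ]
}}

```text
time: 15.5
position: [561.8, 141.6, 117.2]
tcp_rot: [3.141, -0.003, 0.257]
force: [-0.9, -0.2, 7.0]
opening: 0.26
```

{"fn": "carry_out", "kwargs": {
  "plan": [
    {"delta_pos": [0,0,-0.03],"twist": [0,0,0]},
    {"delta_pos": [0,0,-0.06],"twist": [0,0,0]},
    {"delta_pos": [0,0,-0.09],"twist": [0,0,0]},
    {"delta_pos": [0,0,-0.12],"twist": [0,0,0]},
    {"delta_pos": [0,0,-0.15],"twist": [0,0,0]},
    {"delta_pos": [0,0,-0.15],"twist": [0,0,0]},
    {"delta_pos": [0,0,-0.15],"twist": [0,0,0]},
    {"delta_pos": [0,0,-0.15],"twist": [0,0,0]},
    {"delta_pos": [0,0,-0.15],"twist": [0,0,0]},
    {"delta_pos": [0,0,-0.15],"twist": [0,0,0]}
  ]
}}

```text
time: 16.33
position: [562.5, 141.8, 116.7]
tcp_rot: [3.141, -0.005, 0.257]
force: [-1.4, 0.6, 10.1]
opening: 0.26
```

{"fn": "carry_out", "kwargs": {
  "plan": [
    {"delta_pos": [0,0,-0.03],"twist": [0,0,0]},
    {"delta_pos": [0,0,-0.06],"twist": [0,0,0]},
    {"delta_pos": [0,0,-0.09],"twist": [0,0,0]},
    {"delta_pos": [0,0,-0.1],"twist": [0,0,0]},
    {"delta_pos": [0,0,-0.1],"twist": [0,0,0]},
    {"delta_pos": [0,0,-0.1],"twist": [0,0,0]},
    {"delta_pos": [0,0,-0.1],"twist": [0,0,0]},
    {"delta_pos": [0,0,-0.1],"twist": [0,0,0]},
    {"delta_pos": [0,0,-0.1],"twist": [0,0,0]},
    {"delta_pos": [0,0,-0.1],"twist": [0,0,0]}
  ]
}}

```text
time: 17.17
position: [563.1, 141.9, 116.7]
tcp_rot: [3.141, -0.006, 0.257]
force: [-0.7, 0.4, 12.9]
opening: 0.259
```

Hard stop confirmed: z stays at 116.7 while the force rises from 10 to 13 N, as expected for the pad. Next I'll withdraw and carry the drift back toward the stand.

{"fn": "carry_out", "kwargs": {
  "plan": [
    {"delta_pos": [0,0,0.3],"twist": [0,0,0]},
    {"delta_pos": [0,0,0.8],"twist": [0,0,0]},
    {"delta_pos": [0,0,2],"twist": [0,0,0]},
    {"delta_pos": [0,0,3.5],"twist": [0,0,0]},
    {"delta_pos": [0,0,5],"twist": [0,0,0]},
    {"delta_pos": [0,0,7],"twist": [0,0,0]},
    {"delta_pos": [0,0,9],"twist": [0,0,0]},
    {"delta_pos": [0,0,11],"twist": [0,0,0]},
    {"delta_pos": [0,0,11.8],"twist": [0,0,0]},
    {"delta_pos": [0,0,11.8],"twist": [0,0,0]}
  ]
}}

```text
time: 18.0
position: [561.8, 141.5, 233.7]
tcp_rot: [3.141, -0.005, 0.257]
force: [0.7, 0.0, -0.8]
opening: 0.26
```

{"fn": "carry_out", "kwargs": {
  "plan": [
    {"delta_pos": [0,-1.5,0],"twist": [0,0,0]},
    {"delta_pos": [-0.3,-4,0],"twist": [0,0,0]},
    {"delta_pos": [-0.6,-7,0],"twist": [0,0,0]},
    {"delta_pos": [-0.9,-10,0],"twist": [0,0,0]},
    {"delta_pos": [-1.2,-13,0],"twist": [0,0,0]},
    {"delta_pos": [-1.5,-16,0],"twist": [0,0,0]},
    {"delta_pos": [-1.8,-19,0],"twist": [0,0,0]},
    {"delta_pos": [-2.1,-22,0],"twist": [0,0,0]},
    {"delta_pos": [-2.4,-25,0],"twist": [0,0,0]},
    {"delta_pos": [-2.8,-27.5,0],"twist": [0,0,0]}
  ]
}}

```text
time: 18.83
position: [531.3, -135.3, 228.6]
tcp_rot: [-3.14, 0.003, 0.256]
force: [0.1, 0.6, -1.4]
opening: 0.257
```

{"fn": "carry_out", "kwargs": {
  "plan": [
    {"delta_pos": [0,-2,0],"twist": [0,0,0]},
    {"delta_pos": [0,-3.5,0],"twist": [0,0,0]},
    {"delta_pos": [0,-4.2,0],"twist": [0,0,0]},
    {"delta_pos": [0,-4.2,-1],"twist": [0,0,0]},
    {"delta_pos": [0,-4.2,-3],"twist": [0,0,0]},
    {"delta_pos": [0,-4.2,-5],"twist": [0,0,0]},
    {"delta_pos": [0,-4.2,-6.5],"twist": [0,0,0]},
    {"delta_pos": [0,-4.2,-7.5],"twist": [0,0,0]},
    {"delta_pos": [0,-4.2,-7.5],"twist": [0,0,0]},
    {"delta_pos": [0,-4.2,-7.5],"twist": [0,0,0]}
  ]
}}

```text
time: 19.67
position: [532.1, -174.7, 154.6]
tcp_rot: [-3.14, 0.001, 0.258]
force: [0.4, -0.0, -0.9]
opening: 0.259
```

```bash
python3 - <<'E'
from h import *
snap("wrist","w5"); snap("scene","s5"); snap("top","t5")
s=manip.sense(); print({k:np.round(s[k],3) for k in("time","position","tcp_rot","force","moment","opening")})
from scipy.optimize import least_squares
C,im=cloud("w5"); L=(C-np.array([532.56,-175.68,155.66]))@R.from_euler("z",0.257).as_matrix()
near=(abs(L[...,0])<40)&(abs(L[...,1])<25)
def fitc(m,r,n):
    P=L[m][:,:2]; f=least_squares(lambda c:np.hypot(*(P-c).T)-r,[0,0],loss="soft_l1").x; print(n,m.sum(),f.round(2))
fitc(near&(im[...,2]>im[...,0]*1.8)&(im[...,2]>60)&(L[...,2]>-5),12.5,"blue")
fitc(near&(L[...,2]<-12)&(L[...,2]>-69),7,"rod")
low=near&(L[...,2]<-12)&(L[...,2]>-80); print("tip z",L[low][:,2].min(), np.nonzero(low)[0].min())
C,im=cloud("w5"); m=(np.hypot(C[...,0]-530,C[...,1]+177)<60)&(abs(C[...,2]-65)<4)&(im.min(-1)>100)
print("stand",m.sum(),cv2.minAreaRect(C[m][:,:2].astype(np.float32)),np.median(C[m][:,2]))
a=cv2.imread("pics/w5.png")[180:380,220:420]; b=cv2.imread("pics/s5.png")[200:330,180:310]
cv2.imwrite("pics/c5.png",np.hstack([cv2.resize(x,(400,400),interpolation=cv2.INTER_CUBIC) for x in(a,b)]))
E
```

```text
{'time': np.float64(19.817), 'position': array([ 533.436, -175.764,  157.101]), 'tcp_rot': array([ 3.14e+00, -2.00e-03,  2.57e-01]), 'force': array([ 0.079, -0.28 , -1.161]), 'moment': array([ 0.038, -0.047, -0.005]), 'opening': np.float64(0.262)}
blue 1828 [-1.52  0.37]
rod 346 [9.85 0.64]
tip z -70.77064134298733 240
stand 5286 ((531.7357788085938, -176.9365692138672), (64.23367309570312, 64.46900939941406), 81.83010864257812) 65.00547221864684
```

View pics/c5.png

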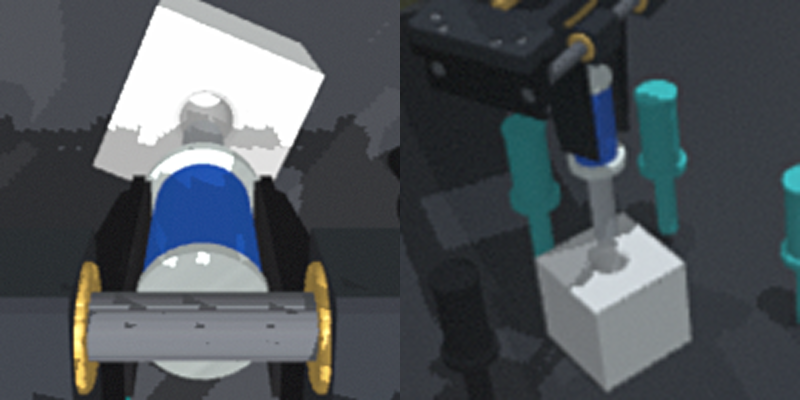

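The tip is over the hole, seen in both views, and the grip looks straight. I'll re-measure with the arm settled, using a cleaner rod fit.

```bash
python3 - <<'E'
from h import *
from scipy.optimize import least_squares
s=manip.sense(); print(s["position"].round(1)); snap("wrist","w6"); print(manip.sense()["position"].round(1))
C,im=cloud("w6"); o=np.array([532,-176.5,156])
near=(np.hypot(C[...,0]-o[0],C[...,1]-o[1])<30)
def fitc(m,r,n):
    P=C[m]; f=least_squares(lambda c:np.hypot(*(P[:,:2]-c).T)-r,o[:2],loss="soft_l1").x; print(n,m.sum(),f.round(2))
fitc(near&(im[...,2]>im[...,0]*1.8)&(im[...,2]>60)&(C[...,2]>152),12.5,"blue")
for a,b in((92,104),(104,116),(116,128)):
    fitc((np.hypot(C[...,0]-o[0],C[...,1]-o[1])<11)&(C[...,2]>a)&(C[...,2]<b),7,f"rod{a}")
m=(np.hypot(C[...,0]-530,C[...,1]+177)<60)&(abs(C[...,2]-65)<4)&(im.min(-1)>100)
print("stand",m.sum(),cv2.minAreaRect(C[m][:,:2].astype(np.float32))[0])
# hole: dark-depth points inside the mouth
m=(np.hypot(C[...,0]-530,C[...,1]+177)<25)&(C[...,2]<60)
print("hole pts",m.sum(), C[m].min(0) if m.sum() else 0)
E
```

```text
[ 533.4 -175.8  157.1]
[ 533.4 -175.8  157.1]
blue 1852 [ 532.24 -176.7 ]
rod92 103 [ 532.13 -176.92]
rod104 54 [ 532.18 -176.9 ]
rod116 0 [ 532.  -176.5]
stand 5161 (531.831787109375, -176.958740234375)
hole pts 330 [ 521.48546712 -186.8596139     3.48085258]
```

The drift axis and stand centre agree within 0.4 mm and the drift is upright. Now to lower it home.

{"fn": "carry_out", "kwargs": {
  "plan": [
    {"delta_pos": [0,0,-0.7],"twist": [0,0,0]},
    {"delta_pos": [0,0,-1.4],"twist": [0,0,0]},
    {"delta_pos": [0,0,-2.1],"twist": [0,0,0]},
    {"delta_pos": [0,0,-2.8],"twist": [0,0,0]},
    {"delta_pos": [0,0,-3.5],"twist": [0,0,0]},
    {"delta_pos": [0,0,-4.2],"twist": [0,0,0]},
    {"delta_pos": [0,0,-4.9],"twist": [0,0,0]},
    {"delta_pos": [0,0,-5.6],"twist": [0,0,0]},
    {"delta_pos": [0,0,-6.2],"twist": [0,0,0]},
    {"delta_pos": [0,0,-6.6],"twist": [0,0,0]}
  ]
}}

```text
time: 20.7
position: [532.2, -175.5, 88.5]
tcp_rot: [-3.141, 0.001, 0.257]
force: [-0.1, -0.3, -1.7]
opening: 0.256
```

{"fn": "carry_out", "kwargs": {
  "plan": [
    {"delta_pos": [0,0,-0.2],"twist": [0,0,0]},
    {"delta_pos": [0,0,-0.4],"twist": [0,0,0]},
    {"delta_pos": [0,0,-0.6],"twist": [0,0,0]},
    {"delta_pos": [0,0,-0.7],"twist": [0,0,0]},
    {"delta_pos": [0,0,-0.8],"twist": [0,0,0]},
    {"delta_pos": [0,0,-0.9],"twist": [0,0,0]},
    {"delta_pos": [0,0,-0.95],"twist": [0,0,0]},
    {"delta_pos": [0,0,-0.95],"twist": [0,0,0]},
    {"delta_pos": [0,0,-0.95],"twist": [0,0,0]},
    {"delta_pos": [0,0,-0.95],"twist": [0,0,0]}
  ]
}}

```text
time: 21.53
position: [532.8, -175.8, 80.9]
tcp_rot: [3.141, -0.0, 0.257]
force: [-3.4, 0.7, 5.2]
opening: 0.258
```

The collar is seated: z 80.9, the same as at the grasp, with about 6 N upward. I'll release and back off.

{"fn": "carry_out", "kwargs": {
  "plan": [
    {"delta_pos": [0,0,0.1],"twist": [0,0,0]},
    {"delta_pos": [0,0,0.1],"twist": [0,0,0]},
    {"delta_pos": [0,0,0.1],"twist": [0,0,0]},
    {"delta_pos": [0,0,0.1],"twist": [0,0,0]},
    {"delta_pos": [0,0,0.1],"twist": [0,0,0]},
    {"delta_pos": [0,0,0.1],"twist": [0,0,0]},
    {"delta_pos": [0,0,0.1],"twist": [0,0,0]},
    {"delta_pos": [0,0,0.1],"twist": [0,0,0]},
    {"delta_pos": [0,0,0.1],"twist": [0,0,0]},
    {"delta_pos": [0,0,0.1],"twist": [0,0,0]}
  ],
  "gripper": 0.3
}}

```text
time: 22.37
position: [532.6, -175.7, 81.2]
tcp_rot: [3.142, -0.0, 0.257]
force: [0.1, -0.1, -0.0]
opening: 0.697
```

{"fn": "carry_out", "kwargs": {
  "plan": [
    {"delta_pos": [0,0,1],"twist": [0,0,0]},
    {"delta_pos": [0,0,2.5],"twist": [0,0,0]},
    {"delta_pos": [0,0,4.5],"twist": [0,0,0]},
    {"delta_pos": [0,0,7],"twist": [0,0,0]},
    {"delta_pos": [0,0,9.5],"twist": [0,0,0]},
    {"delta_pos": [0,0,12],"twist": [0,0,0]},
    {"delta_pos": [0,0,14.5],"twist": [0,0,0]},
    {"delta_pos": [0,0,16.5],"twist": [0,0,0]},
    {"delta_pos": [0,0,18],"twist": [0,0,0]},
    {"delta_pos": [0,0,18],"twist": [0,0,0]}
  ]
}}

```text
time: 23.2
position: [534.4, -176.5, 266.8]
tcp_rot: [3.136, -0.007, 0.257]
force: [0.3, -1.3, 0.8]
opening: 0.703
```

```bash
python3 - <<'E'
from h import *
s=manip.sense(); print({k:np.round(s[k],3) for k in("time","position","force","opening")})
manip.grab_frame("wrist");manip.grab_frame("wrist")
snap("wrist","w7"); snap("scene","s7"); snap("top","t7")
C,im=cloud("w7")
m=(np.hypot(C[...,0]-532,C[...,1]+177)<25)&(C[...,2]>112)&(C[...,2]<140)&(im.min(-1)>110)
P=C[m]; print("cap",len(P),circ(P),np.median(P[:,2]))
m=(np.hypot(C[...,0]-530,C[...,1]+177)<60)&(abs(C[...,2]-65)<6)
print("stand",cv2.minAreaRect(C[m][:,:2].astype(np.float32))[0])
a,b=np.load("pics/top0.npz")["im"].astype(int),np.load("pics/t7.npz")["im"].astype(int)
for n,(u,v) in dict(spare=(314,182),jar=(482,184),dish=(148,322)).items(): print(n,abs(a-b)[v-30:v+30,u-30:u+30].mean().round(2))
t=cv2.imread("pics/t7.png")[205:280,190:290]; q=cv2.imread("pics/w7.png")[140:290,220:420]
cv2.imwrite("pics/c7.png",np.hstack([cv2.resize(x,(400,300),interpolation=cv2.INTER_CUBIC) for x in(t,q)]))
E
```

```text
{'time': np.float64(23.2), 'position': array([ 534.398, -176.453,  266.766]), 'force': array([ 0.331, -1.306,  0.839]), 'opening': np.float64(0.703)}
cap 784 ((531.8427124023438, -177.060302734375), 13.629097938537598) 125.02920248280242
stand (531.6644897460938, -176.9228515625)
spare 1.03
jar 41.23
dish 0.81
```

View pics/c7.png

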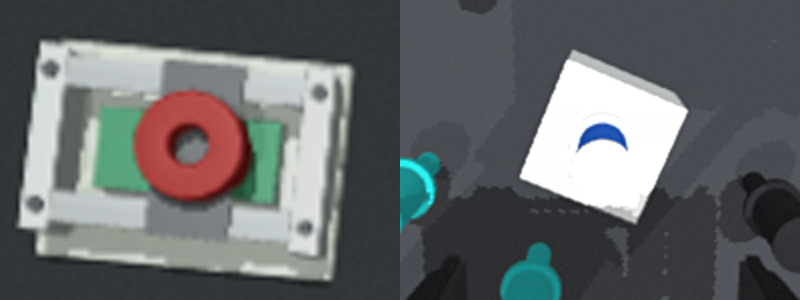

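The drift is home: the cap is at z 125 and within 0.3 mm of the stand centre. The jar's change in the top view needs a check, and so does the depth in the bore.

```bash
python3 - <<'E'
from h import *
C,im=cloud("t7"); print("bore z",C[238:245,234:241,2].round(0))
print("jar area top z now",np.percentile(C[165:200,470:500,2],[5,50,95]))
for t in("scene0","s7","w2","w7"):
    C,im=cloud(t); m=(np.hypot(C[...,0]-690,C[...,1]+336)<50)&(C[...,2]>20)&(C[...,2]<90); print(t,m.sum(),np.median(C[m],0).round(1),C[m].mean(0).round(1))
a,b=[np.load(f"pics/{t}.npz")["im"].astype(int) for t in("scene0","s7")]
print("scene jar diff",abs(a-b)[370:430,220:270].mean())
E
```

```text
bore z [[ 72.  64.  65.  63.  64.  65.  64.]
 [ 65.  64. 934.  66.  64.  62.  64.]
 [ 65.  62.  64.  64.  61.  66.  65.]
 [ 63.  62.  62.  63.  63.  63.  64.]
 [ 62.  63.  60.  62.  66.  65.  64.]
 [ 61.  64.  67.  64.  63.  64.  64.]
 [ 64.  62.  65.  66.  63.  63.  65.]]
jar area top z now [584.81040642 592.47017038 595.14407282]
scene0 1534 [ 703.1 -344.9   69.2] [ 700.8 -343.8   60. ]
s7 1541 [ 703.3 -344.7   69.4] [ 700.8 -343.8   60. ]
w2 3831 [ 687.6 -329.9   74.3] [ 687.8 -331.7   63.4]
w7 3731 [ 687.7 -329.8   74.3] [ 688.  -331.7   63.4]
scene jar diff 1.1525555555555556
```

The jar hasn't moved: the scene and wrist views match, and the arm hides it in the top view. The bore depth from the oblique top camera reads about 63 though, not 46, so I'll look straight down the bore with the wrist camera.

{"fn": "carry_out", "kwargs": {
  "plan": [
    {"delta_pos": [-0.4,2,0],"twist": [0,0,0]},
    {"delta_pos": [-0.8,5,0],"twist": [0,0,0]},
    {"delta_pos": [-1.2,8,0],"twist": [0,0,0]},
    {"delta_pos": [-1.6,11,0],"twist": [0,0,0]},
    {"delta_pos": [-2,14,0],"twist": [0,0,0]},
    {"delta_pos": [-2.4,17,0],"twist": [0,0,0]},
    {"delta_pos": [-2.8,20,0],"twist": [0,0,0]},
    {"delta_pos": [-3.2,23,0],"twist": [0,0,0]},
    {"delta_pos": [-3.6,26,0],"twist": [0,0,0]},
    {"delta_pos": [-4.3,28.5,0],"twist": [0,0,0]}
  ]
}}

```text
time: 24.28
position: [488.6, 111.0, 259.5]
tcp_rot: [-3.141, 0.002, 0.257]
force: [-0.5, 0.0, -0.2]
opening: 0.698
```

{"fn": "carry_out", "kwargs": {
  "plan": [
    {"delta_pos": [0,1.2,-2],"twist": [0,0,0]},
    {"delta_pos": [0,1.2,-4],"twist": [0,0,0]},
    {"delta_pos": [0,1.2,-6],"twist": [0,0,0]},
    {"delta_pos": [0,1.2,-8],"twist": [0,0,0]},
    {"delta_pos": [0,1.2,-8],"twist": [0,0,0]},
    {"delta_pos": [0,1.2,-8],"twist": [0,0,0]},
    {"delta_pos": [0,1.2,-8],"twist": [0,0,0]},
    {"delta_pos": [0,1.2,-8],"twist": [0,0,0]},
    {"delta_pos": [0,1.2,-8],"twist": [0,0,0]},
    {"delta_pos": [0,1.2,-8],"twist": [0,0,0]}
  ]
}}

```text
time: 25.12
position: [490.3, 121.3, 182.5]
tcp_rot: [3.141, -0.002, 0.257]
force: [0.5, -0.1, -0.3]
opening: 0.698
```

```bash
python3 - <<'E'
from h import *
snap("wrist","w8"); C,im=cloud("w8")
m=(np.hypot(C[...,0]-560.5,C[...,1]-140)<27)&(abs(C[...,2]-86)<3)&(im[...,0]>2*im[...,1]); c=circ(C[m])[0]; print("rim",c)
m=(np.hypot(C[...,0]-c[0],C[...,1]-c[1])<7.5)&(C[...,2]<84); print("bore z",m.sum(),np.percentile(C[m][:,2],[5,25,50,75,95]).round(1),im[m].mean(0))
v,u=[int(np.median(x)) for x in np.nonzero(m)]; print(u,v)
a=cv2.imread("pics/w8.png")[max(v-60,0):v+60,u-80:u+80]
cv2.imwrite("pics/c8.png",cv2.resize(a,(800,600),interpolation=cv2.INTER_CUBIC))
E
```

```text
rim (560.3511352539062, 140.06082153320312)
bore z 325 [64.  64.6 65.1 65.5 66.3] [ 99.45846154 101.93230769 106.40923077]
319 136
```

View pics/c8.png

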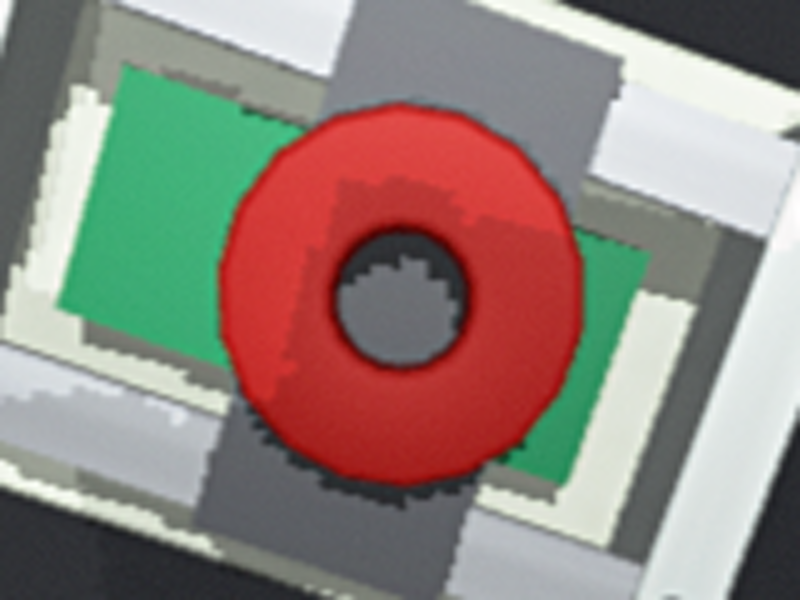

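The grey surface in the bore looks like the same material as the dark carriage plate around the barrel. I'll check its height and look for brass below the barrel in the side view.

```bash
python3 - <<'E'
from h import *
C,im=cloud("w8")
for x,y in((480,60),(330,540)): u,v=319-80+x//5,136-60+y//5; print("plate",C[v,u].round(1),im[v,u])
for t in("scene0","s7","s5","t7","w8"):
    C,im=cloud(t); r,g,b=im[...,0],im[...,1],im[...,2]
    m=(np.hypot(C[...,0]-560,C[...,1]-140)<60)&(r>g*1.1)&(g>b*1.25)&(r<g*2)
    v,u=np.nonzero(m); print(t,m.sum(),(np.median(u),np.median(v),np.median(C[m],0).round(0),np.median(im[m],0)) if m.sum() else "")
E
```

```text
plate [595.6 137.3  65.4] [134 137 144]
plate [522.8 141.5  65.1] [ 92  95 100]
scene0 0 
s7 1 (np.float64(358.0), np.float64(228.0), array([561., 134.,  38.]), array([116.,  90.,  65.]))
s5 1 (np.float64(358.0), np.float64(228.0), array([562., 133.,  39.]), array([114.,  90.,  64.]))
t7 15 (np.float64(226.0), np.float64(245.0), array([554., 160.,  82.]), array([126.,  91.,  71.]))
w8 2729 (np.float64(332.0), np.float64(358.0), array([513., 124., 281.]), array([83., 67., 33.]))
```

The plate outside the bore is also at z 65.2, so it is simply drawn across the bore and hides the spacer. A brass pixel now shows at z≈38 under the barrel in the scene view, which wasn't there at the start. Together with the hard stop at tip z 46, that means the spacer is on the pad.

```bash
python3 -c "
from plant import manip
print(manip.close_job(), manip.sense()['time'])"
```

```text
the job is handed in; nothing more can be done
the job is handed in; nothing more can be done
```

I pushed the brass spacer out of the barrel onto the green pad, put the blue drift back in its stand and let go, then handed the job in at about 25 s. No verdict was reported.

**Spacer:**
- The drift entered the bore without contact force and met the spacer at z ≈ 72 mm. The spacer moved under about 8–9 N.
- It stopped hard with the tip at z ≈ 46 mm, as expected for the pad. The highest force I read was about 13 N.
- The spacer cannot be seen from above: a grey surface at z 65 mm fills the bore. It matches the carriage plate's height (65.2 mm), so I took it as that plate, drawn across the bore.
- The seated result rests on the hard stop, plus a single brass-coloured pixel at z ≈ 38 mm under the barrel in the scene view that was not there at the start.

**Drift:** It sits home, with its cap at z 125.0 mm (the same as at the start) and within about 0.3 mm of the stand centre. The gripper is open and well clear.

**Other objects:** The spare barrel and the dish look unchanged in the top view. The jar's top-view check disagreed because the arm was hiding it, but the scene and wrist depth views show it has not moved.

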